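Lay out the pool player's kit tray

ROBOT

A 6-joint arm with a two-finger parallel gripper is mounted at the origin on the work surface. World frame = base frame: x ahead of the robot, y to its left, z up, the work surface at z = 0. Lengths are in m, angles in rad, forces in N, time in s.
With the tool pointing down it reaches from about 0.375 to 0.975 m from the base axis. Payload 3.8 kg.
Tool frame: the origin (TCP) lies midway between the tips of the shut fingers; the grasp point (between the pads) lies 19 mm behind it; z points along the fingers, y is the line along which they close (so a half turn about z gives the same grasp; the last joint's range is limited). The gripper opens to 85 mm and grips with 20 to 120 N. Pads are 22 mm wide; open, the fingers measure 114 mm over their backs; the gripper's body (76 mm by 85 mm) begins 54 mm behind the grasp point. The pads swing forward as they close: fully open they stand 13 mm farther back than shut.
Start: joints at [1.097, 0.264, 1.604, -0, 1.274, -0.037], TCP at [0.286, 0.612, 0.231] pointing down, gripper open.
Joint ranges: [-2.63, 2.63], [-0.94, 2.18], [0.31, 2.57], [-1.31, 4.45], [0, 2.66], [-2.55, 2.55]. Speed limits (rad/s): [2.57, 2.57, 3.14, 3.14, 3.14, 3.14].

INTERFACE

Orientations are given as a rotation vector (axis times angle).
In Python, from workcell import bot gives the robot as it stands.
- The arm moves only by the tool step_arm, never from a script. Its argument "motion" is a list of rows, each a list of 5 numbers: the finger opening in cm, from 0 to 8.54, then the shift along the tool's x, y, z in cm, then the turn about the tool's z in degrees. In form: [[claw, dx, dy, dz, twist], ...]. A call has 1 to 20 rows; each row is the pose to reach, as a shift and turn from the pose commanded when the call began, along the tool's axes at that moment; what a row does not reach only later rows make up. A row lasts 1/10 s, in which the tool goes at most 50 mm and 8.59 degrees, less where a joint would pass 70% of its speed; a pose out of reach is approached as far as the arm can. A call with a gripper value outside its range is refused whole. The fingers move at their own pace and stop on an object; "force" is the grip in N (left out, the last holds). Time passes only in rows, so rows that repeat a pose let the fingers close. It gives the time, the measured TCP pose, the force, the opening and the grip force at its end, in the units of the state.
- bot.read_state(): the state, without advancing time (a new reading comes with each control period).
- bot.read_camera(name): name is "scene" or "top"; returns (picture, depth): 384x512x3 uint8, red, green, blue; 384x512 float32, m along the optical axis (not along the pixel's ray), 0 where there is no reading.
- bot.calibration(name): a dict with "mtx" (3x3 intrinsics, pixels), "origin" and "orientation" of the camera in the world. Camera axes: x right, y up, looking along -z (the intrinsics and any distortion apply to the point x, -y, -z); pixel columns grow to the right and rows downward; lengths in m; the calibration is good to about 2 mm. A picture is of the moment at which its call begins. calibration takes no time and is no camera call.
- bot.finish_job(): hands the job in; it is judged then, once.
The state is a dict: "time": time; "q": joint angles; "joint_vel": joint speeds; "joint_torque": joint torques, N m; "tool_pos": TCP position; "tcp_rot": TCP orientation; "wrist_force": force on the tool from outside, world axes, zero at the start; "torque": the same for the moment, N m; "width": opening from 0.0 (shut) to 1.0 (fully open); "grip_force": force on a finger pad.
Only numpy, scipy, OpenCV 4.12 (cv2) and the standard library are available. Lean on these libraries where they do the work, as an engineer would, in place of code of your own. Each camera call takes 0.05 s, during which the arm holds its last target. There are 200 camera calls.

TASK

Get the player's tray ready for the match by matching the layout drawn on it: the white cue ball resting in the round brass seat, the blue chalk standing upright and square inside the white square, and the orange-handled tip file lying flat along and inside the long white outline. The yellow ball and the green chalk are not part of this kit.

Things in the scene. Friction and masses are not known exactly. Their poses are not given: they have to be found in the camera images.
- ball_center (a point): Centre of the white cue ball: glossy sphere, 57 mm diameter, about 160 g. It starts in a black rubber ring fixed on the cloth (50 mm outside, 36 mm inside, 8 mm high), its centre 30 mm above the cloth. A yellow ball of the same size stands in a like ring nearby. The axes mean nothing.
- chalk: Blue cue chalk: block 23 x 23 mm, 22 mm tall, dark disc on top, 20 g. Origin at the centre of its underside, z up, x and y square to its sides. It lies on the cloth; a green chalk of the same size lies elsewhere.
- file: Cue-tip file lying flat on the cloth: straight bar 100 mm long, 18 mm wide, 14 mm high, about 60 g; one half an orange handle, the other a bright steel blade 16 mm wide. Origin at the centre of its underside, x along the bar to the steel end, z up. In the tray either end may point either way.
- tray: Fixed black tray, 200 (x) x 370 mm (y), floor top 6 mm and wooden lip 12 mm above cloth. Origin: centre of underside; z up; at yaw 0 x points ahead, y left. Centres on its y axis (x 0): brass ring seat y +100 mm (50 mm wide, 8 high on floor; seated ball's centre 36 mm above cloth); drawn white 36 mm square for chalk y 0; drawn outline for file y -95, inside 114 mm along x, 32 along y.
Mind the look-alikes: they are no part of the job. Of the things that look like the part that bears ball_center, the largest one is meant.

How it is judged:
At the end, for the whole second after the job is handed in: White ball resting in the brass seat (centre within 10 mm; height 4 mm); blue chalk upright in the square and file flat in the long outline, each on the tray floor, within 12 mm of its middle along each tray axis and within 12 degrees of its direction; chalk and file at rest (x of ball_center in the frame of tray between -0.01 and 0.01 m and y of ball_center in the frame of tray between 0.09 and 0.11 m and z of ball_center in the frame of tray between 0.0321 and 0.0401 m and x of chalk in the frame of tray between -0.012 and 0.012 m and y of chalk in the frame of tray between -0.012 and 0.012 m and z of chalk in the frame of tray between 0.002 and 0.01 m and angle between each of chalk, file's own z axis and vertical below 0.15 rad and (angle between the x axis of chalk and the x axis of tray, either way round below 0.21 rad or angle between the x axis of chalk and the y axis of tray, either way round below 0.21 rad) and x of file in the frame of tray between -0.012 and 0.012 m and y of file in the frame of tray between -0.107 and -0.083 m and z of file in the frame of tray between 0.002 and 0.01 m and angle between the x axis of file and the x axis of tray, either way round below 0.21 rad and linear speed of each of chalk, file below 0.02 m/s); the robot touches nothing.
It also fails if it takes over 72 s, if anything falls off the work surface, if the arm or the gripper's body presses on something with over 40 N, if the wrist force passes 120 N, or if a joint passes its speed limit or range.

## Working session

There is one attempt and no reset: what is moved stays moved. The work goes in short steps, Python scripts to look and compute and a tool call to move; the robot and the scene stay as the last step left them, time stands still between calls to the robot, and variables do not carry over. Pictures are saved under pics/ and viewed, at most 10 in all, crops included, and the job is handed in when it is done.

Besides the shell and the picture viewer there is one more tool, called after "Emit:" as name(argument=value, ...) on one line, values as JSON. step_arm: Moves the arm, as the interface text tells. Its arguments: {"type":"object","properties":{"motion":{"type":"array","items":{"type":"array","items":{"type":"number"}}},"force":{"type":"number"}},"required":["motion"]}

```bash
mkdir -p pics; cat > h.py <<'E'
import numpy as np, cv2
from scipy.spatial.transform import Rotation as R
from workcell import bot
def cal(n):
    c=bot.calibration(n); o=np.array(c["orientation"],float)
    M=o if o.shape==(3,3) else R.from_rotvec(o).as_matrix()
    return np.array(c["mtx"]),np.array(c["origin"]),M,c
def ray(n,uv,z):
    K,o,M,_=cal(n); uv=np.atleast_2d(np.asarray(uv,float))
    p=np.c_[uv,np.ones(len(uv))]@np.linalg.inv(K).T
    d=(p*[1,-1,-1])@M.T
    return o+d*((z-o[2])/d[:,2])[:,None]
def snap(n,f=None):
    p,d=bot.read_camera(n)
    if f: cv2.imwrite('pics/'+f,p[:,:,::-1])
    return p,d
E
python3 - <<'E'
from h import *
for n in("scene","top"):
    p,d=snap(n,n+"1.png"); np.savez(n+"1.npz",p=p,d=d); print(cal(n)[3])
print(bot.read_state())
a=cv2.imread('pics/top1.png');
E
```

```text
{'mtx': array([[379.86670151,   0.        , 259.58121238],
       [  0.        , 379.86670151, 191.7315227 ],
       [  0.        ,   0.        ,   1.        ]]), 'origin': array([ 0.93745191, -0.76432569,  0.64869892]), 'orientation': array([0.90117194, 0.25533988, 0.54939386])}
{'mtx': array([[364.47522423,   0.        , 258.35887919],
       [  0.        , 364.47522423, 185.7088907 ],
       [  0.        ,   0.        ,   1.        ]]), 'origin': array([ 0.33640403, -0.08966774,  1.13114752]), 'orientation': array([ 0.12548785, -0.13912832, -1.59401868])}
{'time': 0.1, 'q': array([ 1.09711186e+00,  2.64698868e-01,  1.60523151e+00, -6.29678990e-06,
        1.27369149e+00, -3.68795739e-02]), 'joint_vel': array([ 0.00079898, -0.00077081, -0.00099234, -0.00095821,  0.00077171,
       -0.00137109]), 'joint_torque': array([ 9.25367676e-04, -5.16705930e+01, -3.68594348e+01, -1.28866468e-04,
        6.44809639e-03,  1.96342057e-06]), 'tool_pos': array([0.28524922, 0.6110452 , 0.23007553]), 'tcp_rot': array([-0.68057689, -3.0664682 ,  0.00308609]), 'wrist_force': array([-0.51518593,  0.26420994, -0.48200604]), 'torque': array([0.02124743, 0.0003236 , 0.00509335]), 'grip_force': 0.0, 'width': 1.0014398784074945}
```

View pics/top1.png

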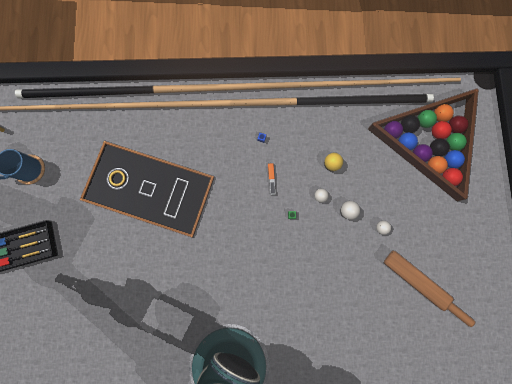

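View pics/scene1.png

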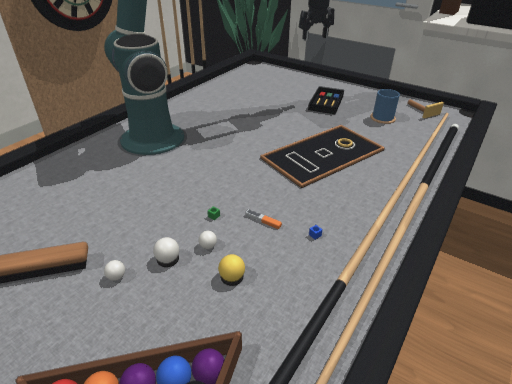

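Top view: tray centre is near (147,189), with the brass seat at (117,178), the square at (147,188) and the outline at (176,197). The blue chalk is at (262,137), the green one at (292,215) and the file at (271,179), orange end up.
White ball candidates in the top view: (322,196), (350,210) and (384,228). (350,210) looks largest, so it fits the 57 mm cue ball. I'll measure the sizes and confirm in a crop.

```bash
cat >> h.py <<'E'
def mask(p,lo,hi,roi):
    m=cv2.inRange(cv2.cvtColor(p,cv2.COLOR_RGB2HSV),lo,hi); o=np.zeros_like(m)
    x0,y0,x1,y1=roi; o[y0:y1,x0:x1]=m[y0:y1,x0:x1]; return o
def big(m): return max(cv2.findContours(m,cv2.RETR_EXTERNAL,cv2.CHAIN_APPROX_NONE)[0],key=cv2.contourArea)
def rect(n,c,z):
    P=ray(n,c.reshape(-1,2),z)[:,:2]; (x,y),s,a=cv2.minAreaRect((P*1000).astype(np.float32)); return np.round([x,y,*s,a],1)
def balls(p,cs,lo=(0,0,120),hi=(179,60,255),n="top",r=15):
    out=[]
    for u,v in cs:
        c=big(mask(p,lo,hi,(u-r,v-r,u+r,v+r))); (x,y),rad=cv2.minEnclosingCircle(c)
        out.append((x,y,rad))
    return out
E
python3 - <<'E'
from h import *
p=np.load("top1.npz")["p"]; d=np.load("top1.npz")["d"]; s=np.load("scene1.npz")["p"]
for b in balls(p,[(322,196),(350,210),(384,228)])+balls(p,[(334,161)],(15,120,100),(40,255,255)):
    P=ray("top",b[:2],.03)[0]; print("ball",np.round(b,1),P.round(4),"diam",2*b[2]/364.5*1.1, d[int(b[1]),int(b[0])])
for b in balls(s,[(166,251)],n="scene",r=22): print("scene ball",b, ray("scene",b[:2],.03)[0])
print("depth ctr",np.linalg.norm(0))
# blue chalk, file
c=big(mask(p,(105,120,60),(130,255,255),(250,125,275,150))); print("chalk",rect("top",c,.022),cv2.contourArea(c))
c=big(mask(s,(105,120,60),(130,255,255),(300,215,330,245))); print("chalk scene bbox",cv2.boundingRect(c),rect("scene",c,.011))
c=big(mask(p,(3,130,100),(18,255,255),(255,160,290,200))); print("handle",rect("top",c,.014))
m=cv2.inRange(p,(0,0,0),(0,0,0))
hsv=cv2.cvtColor(p,cv2.COLOR_RGB2HSV)
c=big(mask(p,(0,90,50),(20,255,255),(75,135,220,240))); print("tray",rect("top",c,.012))
wm=mask(p,(0,0,150),(179,50,255),(100,150,200,225))
for c in cv2.findContours(wm,cv2.RETR_EXTERNAL,cv2.CHAIN_APPROX_NONE)[0]:
    if cv2.contourArea(c)>30: print("white",cv2.boundingRect(c),rect("top",c,.006))
c=big(mask(p,(15,80,80),(35,255,255),(100,160,140,200)));print("brass",rect("top",c,.014))
a=cv2.resize(p[140:250,240:400],None,fx=5,fy=5,interpolation=cv2.INTER_CUBIC);cv2.imwrite("pics/crop1.png",a[:,:,::-1])
E
```

```text
ball [321.5 195.5  20.5] [ 0.4874 -0.2938  0.03  ] diam 0.12376852990504973 1.0997434
ball [349.5 209.5  20.5] [ 0.4422 -0.3764  0.03  ] diam 0.12376852990504973 1.0816653
ball [383.5 227.5  20.5] [ 0.3851 -0.4751  0.03  ] diam 0.12376852990504973 1.0883495
ball [333.4 161.6   9. ] [ 0.5924 -0.3366  0.03  ] diam 0.05445673279310941 1.1006279
scene ball (165.5, 250.5, 30.405691146850586) [ 0.44129155 -0.37679985  0.03      ]
depth ctr 0.0
chalk [ 680.6 -116.    22.3   25.1   76.8] 42.5
chalk scene bbox (309, 225, 13, 14) [ 681.2 -111.9   29.3   47.6   26.1]
handle [ 571.4 -142.3   45.8   16.7    2.7]
tray [529.1 244.4 369.4 198.6  70.3]
white (139, 180, 17, 17) [529.4 245.1  41.9  42.4  69.6]
white (164, 178, 24, 40) [497.4 155.5  38.  120.6  70.2]
white (107, 168, 21, 21) [563.4 340.2  64.7  62.5   1.8]
brass [563.2 338.7  48.2  46.5   1.9]
```

View pics/crop1.png

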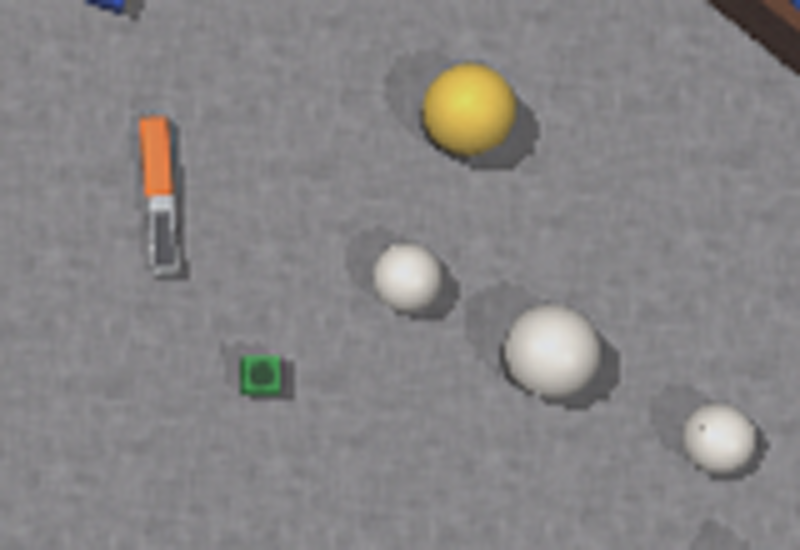

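The crop shows three plain white balls. The one in the middle, at (350,210) in the top view, is clearly the largest: its depth there is 1.082 m against 1.10 m and 1.088 m for the two small ones. It is the cue ball. Next I'll refine the masks and work out the first move.

```bash
cat >> h.py <<'E'
def go(x,y,z,yang,s=None):
    """yang: world angle (deg) of the tool y line. prints shift cm / twist deg"""
    s=s or bot.read_state(); M=R.from_rotvec(s["tcp_rot"]).as_matrix()
    d=M.T@(np.array([x,y,z])-s["tool_pos"])*100
    cur=np.degrees(np.arctan2(M[1,1],M[0,1])); t=-((yang-cur+90)%180-90)
    print("from",s["tool_pos"].round(4),"ycur %.1f q6 %.2f"%(cur,s["q"][5]),"-> shift",d.round(2),"twist %.1f (or +-180)"%t)
E
python3 - <<'E'
from h import *
p=np.load("top1.npz")["p"]; s=np.load("scene1.npz")["p"]
for b in balls(p,[(322,196),(350,210),(384,228)],(0,0,170)): print(np.round(b,1),ray("top",b[:2],.03)[0].round(4),"diam mm",round(2*b[2]/364.5*1100,1))
c=big(mask(s,(0,0,120),(40,60,255),(140,225,195,275)));
for V in(160,180):
  b=balls(s,[(166,251)],(0,0,V),n="scene",r=22)[0];print("scene",np.round(b,1),ray("scene",b[:2],.03)[0].round(4))
c=big(mask(p,(105,120,40),(130,255,255),(250,125,275,150)));print("chalk",cv2.boundingRect(c))
d=(p.astype(int).max(2)); 
c=big(mask(p,(3,130,100),(18,255,255),(255,160,290,200)));print("handle",cv2.boundingRect(c),rect("top",c,.014))
m=mask(p,(0,0,165),(179,60,255),(262,176,285,198))|mask(p,(3,130,100),(18,255,255),(255,160,290,200))
c=cv2.convexHull(np.vstack([k for k in cv2.findContours(m,0,1)[0]]));print("file",rect("top",c,.014))
go(.442,-.377,.15,-30)
E
```

```text
[320.6 194.1   5.7] [ 0.4918 -0.2913  0.03  ] diam mm 34.5
[349.7 209.1   8. ] [ 0.4434 -0.377   0.03  ] diam mm 48.0
[383.5 226.5   6. ] [ 0.3881 -0.4754  0.03  ] diam mm 36.5
scene [166.5 246.5  11.8] [ 0.4343 -0.3665  0.03  ]
scene [166.5 245.5  10.8] [ 0.432  -0.3643  0.03  ]
chalk (258, 133, 8, 9)
handle (268, 164, 7, 15) [ 571.4 -142.3   45.8   16.7    2.7]
file [ 554.4 -143.1   79.7   16.7    2.7]
from [0.2852 0.611  0.2301] ycur 65.0 q6 -0.04 -> shift [-56.   -82.88   8.17] twist -85.0 (or +-180)
```

Emit:
step_arm(motion=[[8.54,-43.5,-30.6,1,50],[8.54,-43.5,-30.6,1,50],[8.54,-43.5,-30.6,1,50],[8.54,-43.5,-30.6,1,50],[8.54,-43.5,-30.6,1,50],[8.54,-43.5,-30.6,1,50],[8.54,-43.5,-30.6,1,50],[8.54,-43.5,-30.6,1,50],[8.54,-43.5,-30.6,1,50],[8.54,-56,-83,8,95],[8.54,-56,-83,8,95],[8.54,-56,-83,8,95],[8.54,-56,-83,8,95],[8.54,-56,-83,8,95],[8.54,-56,-83,8,95],[8.54,-56,-83,8,95],[8.54,-56,-83,8,95],[8.54,-56,-83,8,95],[8.54,-56,-83,8,95],[8.54,-56,-83,8,95]], force=30)

```text
time: 2.1
tool_pos: [0.4473, -0.3231, 0.1574]
tcp_rot: [-2.721, -1.569, -0.0]
wrist_force: [0.7, 0.7, 0.5]
width: 1.001
grip_force: 0.0
```

```bash
python3 - <<'E'
from h import *
print(bot.read_state()["time"]); go(.4408,-.378,.15,-30); go(.4408,-.378,.006,-30)
E
```

```text
2.1
from [ 0.4473 -0.3231  0.1574] ycur -30.0 q6 -0.15 -> shift [-5.07  2.19  0.74] twist -0.0 (or +-180)
from [ 0.4473 -0.3231  0.1574] ycur -30.0 q6 -0.15 -> shift [-5.08  2.19 15.14] twist -0.0 (or +-180)
```

Emit:
step_arm(motion=[[8.54,-5,2.2,0.7,0],[8.54,-5,2.2,0.7,0],[8.54,-5,2.2,0.7,0],[8.54,-5,2.2,0.7,0],[8.54,-5,2.2,0.7,0]])

```text
time: 2.6
tool_pos: [0.4425, -0.374, 0.151]
tcp_rot: [-2.719, -1.572, -0.0]
wrist_force: [0.1, 0.4, -0.2]
width: 1.0
grip_force: 0.0
```

```bash
python3 - <<'E'
from h import *
go(.4408,-.378,.006,-30)
E
```

```text
from [ 0.4425 -0.374   0.151 ] ycur -29.9 q6 -0.22 -> shift [-0.43  0.06 14.5 ] twist 0.1 (or +-180)
```

Emit:
step_arm(motion=[[8.54,-0.3,0,4,0],[8.54,-0.3,0,8,0],[8.54,-0.3,0,11,0],[8.54,-0.3,0,13,0],[8.54,-0.3,0,14.5,0],[8.54,-0.3,0,14.5,0],[8.54,-0.3,0,14.5,0],[4.5,-0.3,0,14.5,0],[4.5,-0.3,0,14.5,0],[4.5,-0.3,0,14.5,0],[4.5,-0.3,0,14.5,0],[4.5,-0.3,0,14.5,0],[4.5,-0.3,0,14.5,0],[4.5,-0.3,0,14.5,0],[4.5,-0.3,0,14.5,0],[4.5,-0.3,0,14.5,0]], force=30)

```text
time: 4.2
tool_pos: [0.4401, -0.3781, 0.0076]
tcp_rot: [-2.72, -1.57, 0.001]
wrist_force: [-3.7, 3.1, 6.5]
width: 0.652
grip_force: 30.2
```

```bash
python3 - <<'E'
from h import *
s=bot.read_state();print(s["width"],s["grip_force"]);go(.4408,-.378,.006,-30)
snap("scene","g1.png")
E
```

```text
0.6523928356731639 30.1879745721817
from [ 0.4401 -0.3781  0.0076] ycur -30.0 q6 -0.23 -> shift [0.04 0.05 0.16] twist -0.0 (or +-180)
```

View pics/g1.png

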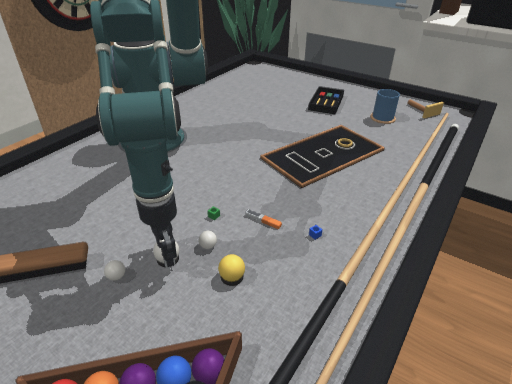

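The ball is gripped, but probably slightly above its equator (opening 55.5 mm, +6.5 N upward force). I'll regrip 4 mm lower and then lift.

Emit:
step_arm(motion=[[7.5,0,0,0,0],[7.5,0,0,0,0],[7.5,0,0,0,0],[7.5,0,0,0.4,0],[7.5,0,0,0.4,0],[4.5,0,0,0.4,0],[4.5,0,0,0.4,0],[4.5,0,0,0.4,0],[4.5,0,0,0.4,0],[4.5,0,0,0.4,0],[4.5,0,0,0.4,0]], force=40)

```text
time: 5.35
tool_pos: [0.4403, -0.3779, 0.002]
tcp_rot: [-2.72, -1.57, 0.001]
wrist_force: [-2.7, 3.1, 4.4]
width: 0.645
grip_force: 41.6
```

Emit:
step_arm(motion=[[4.5,0,0,-1,0],[4.5,0,0,-3,0],[4.5,0,0,-6,0],[4.5,0,0,-10,0],[4.5,0,0,-13,0],[4.5,0,0,-13,0]])

```text
time: 5.95
tool_pos: [0.4445, -0.3816, 0.1384]
tcp_rot: [2.711, 1.564, 0.006]
wrist_force: [-0.3, -1.2, -1.2]
width: 0.648
grip_force: 42.9
```

```bash
python3 - <<'E'
from h import *
s=bot.read_state();print(s["width"],s["grip_force"],s["wrist_force"]);go(.563,.339,.135,30);go(.563,.339,.135,-30)
E
```

```text
0.647527595082052 42.908658385276794 [-0.30020046 -1.24011854 -1.21588389]
from [ 0.4445 -0.3816  0.1384] ycur -30.0 q6 -0.23 -> shift [ 68.32 -25.8   -0.16] twist -60.0 (or +-180)
from [ 0.4445 -0.3816  0.1384] ycur -30.0 q6 -0.23 -> shift [ 68.32 -25.8   -0.16] twist -0.0 (or +-180)
```

Emit:
step_arm(motion=[[4.5,3,-1.1,0,-6],[4.5,7,-2.6,0,-12],[4.5,11,-4.2,0,-18],[4.5,15,-5.7,0,-24],[4.5,19,-7.2,0,-30],[4.5,23,-8.7,0,-36],[4.5,27,-10.2,0,-42],[4.5,31,-11.7,0,-48],[4.5,35,-13.2,0,-54],[4.5,39,-14.7,0,-60],[4.5,43,-16.2,0,-60],[4.5,47,-17.7,0,-60],[4.5,51,-19.3,0,-60],[4.5,55,-20.8,0,-60],[4.5,59,-22.3,0,-60],[4.5,63,-23.8,0,-60],[4.5,66,-24.9,0,-60],[4.5,68.3,-25.8,0,-60],[4.5,68.3,-25.8,0,-60],[4.5,68.3,-25.8,0,-60]])

```text
time: 7.95
tool_pos: [0.5584, 0.3423, 0.1304]
tcp_rot: [-1.569, -2.721, 0.003]
wrist_force: [0.7, -0.4, -1.8]
width: 0.648
grip_force: 42.9
```

Emit:
step_arm(motion=[[4.5,0,0,0,0],[4.5,0,0,0,0],[4.5,0,0,0,0]])

```text
time: 8.25
tool_pos: [0.5591, 0.3412, 0.1319]
tcp_rot: [-1.573, -2.719, 0.0]
wrist_force: [-0.3, -0.0, -1.5]
width: 0.653
grip_force: 42.9
```

```bash
python3 - <<'E'
from h import *
s=bot.read_state();print(s["width"],s["grip_force"]);go(.563,.339,.009,30)
p,d=snap("scene"); K,o,M,_=cal("scene")
q=(np.array([*s["tool_pos"][:2],s["tool_pos"][2]+.028])-o)@M; uv=K@(q*[1,-1,-1]); uv=uv/uv[2]; print(uv)
u,v=map(int,uv[:2]); x0,y0=u-40,v-30
cv2.imwrite("pics/g2.png",cv2.resize(p[y0:y0+75,x0:x0+100],None,fx=8,fy=8,interpolation=cv2.INTER_CUBIC)[:,:,::-1])
E
```

```text
0.6529809691194356 42.92041897773743
from [0.5591 0.3412 0.1319] ycur 29.9 q6 -0.01 -> shift [-0.38  0.23 12.29] twist -0.1 (or +-180)
[350.36180379 100.54580683   1.        ]
```

View pics/g2.png

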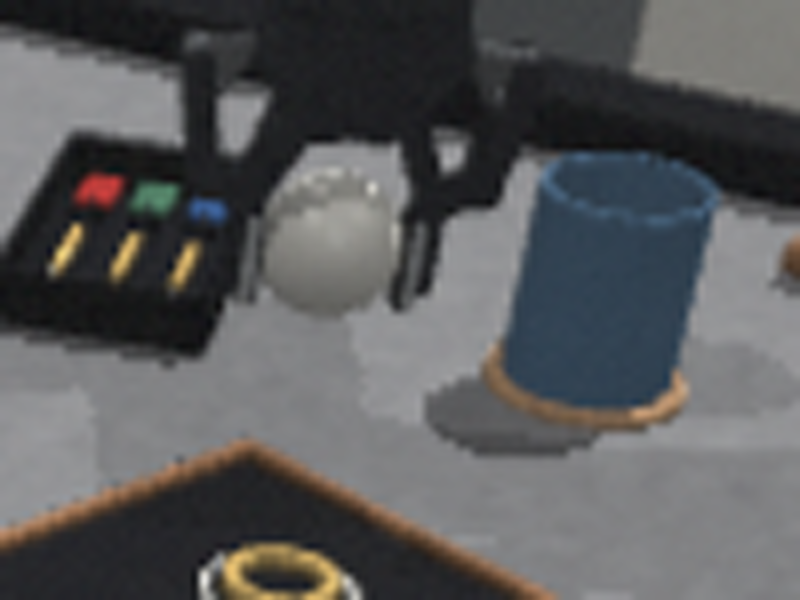

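The ball is held centrally: its centre is at about (351,100) in the full image, against a predicted (350,100.5). I'll lower it and release.

Emit:
step_arm(motion=[[4.5,-0.3,0.2,4,0],[4.5,-0.4,0.2,8,0],[4.5,-0.4,0.2,10,0],[4.5,-0.4,0.2,11,0],[4.5,-0.4,0.2,11.6,0],[4.5,-0.4,0.2,12,0],[4.5,-0.4,0.2,12,0],[4.5,-0.4,0.2,12,0]])

```text
time: 9.1
tool_pos: [0.5639, 0.3404, 0.0135]
tcp_rot: [1.571, 2.719, 0.003]
wrist_force: [-0.1, 0.4, -1.8]
width: 0.652
grip_force: 43.0
```

```bash
python3 - <<'E'
from h import *
s=bot.read_state();print(s["width"],s["grip_force"],s["wrist_force"]);go(.563,.339,.009,30)
E
```

```text
0.6521731613106708 43.0083703994751 [-0.08398475  0.35834491 -1.76928113]
from [0.5639 0.3404 0.0135] ycur 30.0 q6 -0.02 -> shift [-0.07 -0.14  0.45] twist -0.0 (or +-180)
```

Emit:
step_arm(motion=[[4.5,-0.1,-0.1,0.2,0],[4.5,-0.1,-0.1,0.4,0],[4.5,-0.1,-0.1,0.4,0],[4.5,-0.1,-0.1,0.4,0]])

```text
time: 9.5
tool_pos: [0.5631, 0.3386, 0.0086]
tcp_rot: [1.571, 2.72, 0.002]
wrist_force: [0.8, 0.9, 1.0]
width: 0.65
grip_force: 43.3
```

```bash
python3 - <<'E'
from h import *
s=bot.read_state();print(s["width"],s["grip_force"],s["wrist_force"]);go(.563,.339,.008,30)
E
```

```text
0.6498665677442248 43.25686991214752 [0.77217232 0.94424939 1.04612454]
from [0.5631 0.3386 0.0086] ycur 30.0 q6 -0.02 -> shift [0.04 0.01 0.06] twist -0.0 (or +-180)
```

Emit:
step_arm(motion=[[6,0,0,0,0],[7.5,0,0,0,0],[8,0,0,0,0],[8,0,0,0,0],[8,0,0,-2,0],[8,0,0,-6,0],[8,0,0,-10,0],[8,0,0,-13,0],[8,0,0,-13,0]])

```text
time: 10.4
tool_pos: [0.5661, 0.3405, 0.1447]
tcp_rot: [1.568, 2.715, 0.015]
wrist_force: [0.7, -0.1, 0.6]
width: 0.94
grip_force: 0.0
```

```bash
python3 - <<'E'
from h import *
go(.6806,-.115,.13,-13)
p,d=snap("top"); c=big(mask(p,(105,120,40),(130,255,255),(250,125,275,150)));print(cv2.boundingRect(c),rect("top",c,.022))
print(ray("top",[[262,104]],.02))
K=5;crop=p[120:200,230:310];crop2=p[150:230,85:165]
cv2.imwrite("pics/c2.png",cv2.resize(np.hstack([crop,crop2]),None,fx=5,fy=5,interpolation=cv2.INTER_CUBIC)[:,:,::-1])
E
```

```text
from [0.5661 0.3405 0.1447] ycur 30.0 q6 -0.02 -> shift [-45.17 -12.86   1.34] twist 43.0 (or +-180)
(258, 133, 8, 9) [ 680.6 -115.9   22.1   25.    70.4]
[[ 0.79054509 -0.12107204  0.02      ]]
```

View pics/c2.png

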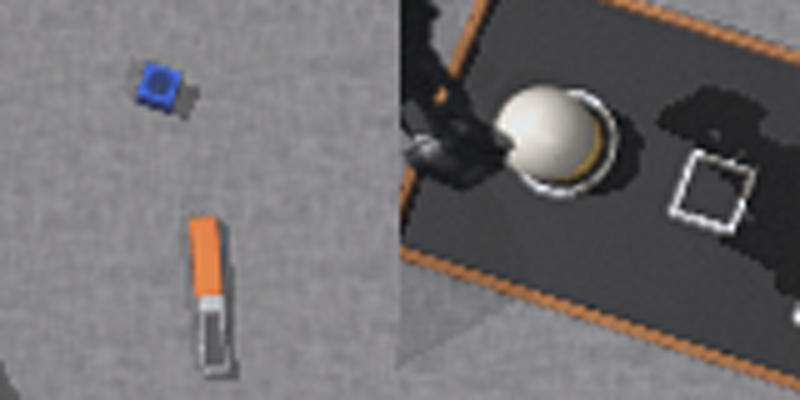

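The crop shows the ball sitting over the brass seat, with the offset explained by parallax. The blue chalk is at (261.6,137), turned about -18°, and the file is undisturbed. Chalk next.

Emit:
step_arm(motion=[[6,-4,-1.1,0,6],[6,-8,-2.3,0,12],[6,-12,-3.4,0,18],[6,-16,-4.6,0,24],[6,-20,-5.7,0,30],[6,-24,-6.8,0,36],[6,-28,-8,0,42],[6,-32,-9.1,0,48],[6,-36,-10.2,0.5,48],[6,-40,-11.4,1,48],[6,-43,-12.2,1.3,48],[6,-45.2,-12.9,1.3,48],[6,-45.2,-12.9,1.3,48],[6,-45.2,-12.9,1.3,48],[6,-45.2,-12.9,1.3,48],[6,-45.2,-12.9,1.3,48]])

```text
time: 12.05
tool_pos: [0.6761, -0.1162, 0.1245]
tcp_rot: [-2.54, -1.847, 0.001]
wrist_force: [0.3, 0.0, 0.2]
width: 0.705
grip_force: 0.0
```

```bash
python3 - <<'E'
from h import *
go(.6806,-.116,.003,-18)
E
```

```text
from [ 0.6761 -0.1162  0.1245] ycur -17.9 q6 0.11 -> shift [ 0.16  0.43 12.15] twist 0.1 (or +-180)
```

Emit:
step_arm(motion=[[6,0.2,0.4,4,0],[6,0.2,0.4,8,0],[6,0.2,0.4,10,0],[6,0.2,0.4,11,0],[6,0.2,0.4,11.6,0],[6,0.2,0.4,11.6,0],[6,0.2,0.4,11.6,0]], force=20)

```text
time: 12.75
tool_pos: [0.6823, -0.117, 0.0107]
tcp_rot: [2.54, 1.845, 0.003]
wrist_force: [-0.1, -0.6, 0.8]
width: 0.702
grip_force: 0.0
```

```bash
python3 - <<'E'
from h import *
go(.6806,-.116,.003,-18)
E
```

```text
from [ 0.6823 -0.117   0.0107] ycur -18.0 q6 0.11 -> shift [ 0.04 -0.2   0.77] twist -0.0 (or +-180)
```

Emit:
step_arm(motion=[[6,0,-0.1,0.5,0],[6,0,-0.1,0.7,0],[1.2,0,-0.1,0.7,0],[1.2,0,-0.1,0.7,0],[1.2,0,-0.1,0.7,0],[1.2,0,-0.1,0.7,0],[1.2,0,-0.1,0.7,0],[1.2,0,-0.1,0.7,0],[1.2,0,-0.1,0.7,0],[1.2,0,-0.1,0.7,0],[1.2,0,-0.1,0.7,0]])

```text
time: 13.85
tool_pos: [0.6802, -0.1167, 0.0022]
tcp_rot: [2.542, 1.846, 0.0]
wrist_force: [0.3, -0.0, 2.4]
width: 0.261
grip_force: 22.9
```

Emit:
step_arm(motion=[[1.2,0,0,-2,0],[1.2,0,0,-5,0],[1.2,0,0,-8,0],[1.2,0,0,-8,0],[1.2,0,0,-8,0]])

```text
time: 14.35
tool_pos: [0.6806, -0.1167, 0.0829]
tcp_rot: [2.541, 1.845, 0.002]
wrist_force: [0.6, 0.4, 0.5]
width: 0.262
grip_force: 22.7
```

```bash
python3 - <<'E'
from h import *
s=bot.read_state();print(s["width"],s["grip_force"],s["wrist_force"]);go(.5292,.2447,.08,-19.7)
E
```

```text
0.2615648849015374 22.686588764190674 [0.56899169 0.3545175  0.51276586]
from [ 0.6806 -0.1167  0.0829] ycur -18.0 q6 0.11 -> shift [ 29.68 -25.57   0.25] twist 1.7 (or +-180)
```

Emit:
step_arm(motion=[[1.2,2,-1.7,0,0.5],[1.2,5,-4.3,0,1],[1.2,8,-6.9,0,1.7],[1.2,11,-9.5,0,1.7],[1.2,14,-12.1,0,1.7],[1.2,17,-14.6,0,1.7],[1.2,20,-17.2,0,1.7],[1.2,23,-19.8,0,1.7],[1.2,26,-22.4,0,1.7],[1.2,28.5,-24.6,0,1.7],[1.2,29.7,-25.6,0,1.7],[1.2,29.7,-25.6,2,1.7],[1.2,29.7,-25.6,4,1.7],[1.2,29.7,-25.6,5.5,1.7],[1.2,29.7,-25.6,5.5,1.7],[1.2,29.7,-25.6,5.5,1.7]])

```text
time: 15.95
tool_pos: [0.528, 0.2443, 0.0261]
tcp_rot: [-2.569, -1.807, 0.003]
wrist_force: [-1.0, 0.3, 0.6]
width: 0.26
grip_force: 22.7
```

```bash
python3 - <<'E'
from h import *
s=bot.read_state();print(s["width"],s["grip_force"]);go(.5292,.2447,.0088,-19.7)
E
```

```text
0.2598874093857285 22.67933338880539
from [0.528  0.2443 0.0261] ycur -19.8 q6 0.74 -> shift [0.08 0.1  1.73] twist -0.1 (or +-180)
```

Emit:
step_arm(motion=[[1.2,0,0.1,0.8,0],[1.2,0,0.1,1.3,0],[1.2,0,0.1,1.7,0],[1.2,0,0.1,1.7,0],[1.2,0,0.1,1.7,0]])

```text
time: 16.45
tool_pos: [0.5294, 0.2447, 0.01]
tcp_rot: [-2.569, -1.808, 0.0]
wrist_force: [0.5, -0.6, -0.2]
width: 0.264
grip_force: 22.7
```

Emit:
step_arm(motion=[[2.5,0,0,0,0],[3.5,0,0,0,0],[5,0,0,0,0],[5,0,0,0,0],[5,0,0,-3,0],[5,0,0,-7,0],[5,0,0,-10,0],[5,0,0,-10,0],[5,0,0,-10,0]])

```text
time: 17.35
tool_pos: [0.5301, 0.245, 0.1111]
tcp_rot: [2.569, 1.808, 0.004]
wrist_force: [0.1, -0.7, -0.7]
width: 0.586
grip_force: 0.0
```

```bash
python3 - <<'E'
from h import *
go(.5465,-.1435,.1,-87.3);go(.5465,-.1435,.1,92.7)
E
```

```text
from [0.5301 0.245  0.1111] ycur -19.7 q6 0.73 -> shift [-36.02  14.65   1.08] twist 67.6 (or +-180)
from [0.5301 0.245  0.1111] ycur -19.7 q6 0.73 -> shift [-36.02  14.65   1.08] twist 67.6 (or +-180)
```

Emit:
step_arm(motion=[[5,-2,0.8,0,6],[5,-5,2,0,12],[5,-8,3.3,0,18],[5,-11,4.5,0,24],[5,-14,5.7,0,30],[5,-17,6.9,0,36],[5,-20,8.1,0,42],[5,-23,9.4,0,48],[5,-26,10.6,0,54],[5,-29,11.8,0,60],[5,-32,13,0,67.6],[5,-34.5,14,0,67.6],[5,-36,14.7,1,67.6],[5,-36,14.7,3,67.6],[5,-36,14.7,5,67.6],[5,-36,14.7,5,67.6],[5,-36,14.7,5,67.6],[5,-36,14.7,5,67.6]])

```text
time: 19.15
tool_pos: [0.5467, -0.1436, 0.0603]
tcp_rot: [3.141, 0.074, 0.001]
wrist_force: [0.1, 0.0, -0.3]
width: 0.584
grip_force: 0.0
```

```bash
python3 - <<'E'
from h import *
go(.5465,-.1435,.003,-87.3)
E
```

```text
from [ 0.5467 -0.1436  0.0603] ycur -87.3 q6 1.22 -> shift [-0.02 -0.01  5.73] twist 0.0 (or +-180)
```

Emit:
step_arm(motion=[[5,0,0,2.5,0],[5,0,0,4.5,0],[5,0,0,5.4,0],[5,0,0,5.7,0],[5,0,0,5.7,0],[1,0,0,5.7,0],[1,0,0,5.7,0],[1,0,0,5.7,0],[1,0,0,5.7,0],[1,0,0,5.7,0],[1,0,0,5.7,0],[1,0,0,5.7,0],[1,0,0,5.7,0]], force=40)

```text
time: 20.45
tool_pos: [0.5473, -0.1442, 0.0042]
tcp_rot: [3.14, 0.073, 0.003]
wrist_force: [-1.4, -0.9, 7.1]
width: 0.193
grip_force: 39.8
```

Emit:
step_arm(motion=[[1,0,0,-2,0],[1,0,0,-5,0],[1,0,0,-8,0],[1,0,0,-8,0],[1,0,0,-8,0]])

```text
time: 20.95
tool_pos: [0.5468, -0.144, 0.0837]
tcp_rot: [3.14, 0.073, 0.003]
wrist_force: [-0.6, 0.6, -0.7]
width: 0.19
grip_force: 39.1
```

```bash
python3 - <<'E'
from h import *
s=bot.read_state();print(s["width"],s["grip_force"],s["wrist_force"]);go(.4972,.1553,.08,-109.7)
p,d=snap("scene"); K,o,M,_=cal("scene")
q=(s["tool_pos"]-o)@M; uv=K@(q*[1,-1,-1]); u,v=map(int,(uv/uv[2])[:2]); x0,y0=max(u-50,0),max(v-40,0); print(u,v)
cv2.imwrite("pics/f1.png",cv2.resize(p[y0:y0+75,x0:x0+100],None,fx=8,fy=8,interpolation=cv2.INTER_CUBIC)[:,:,::-1])
E
```

```text
0.18956860021312524 39.13997769355774 [-0.5507141   0.59608141 -0.65856755]
from [ 0.5468 -0.144   0.0837] ycur -87.3 q6 1.22 -> shift [ -3.56 -30.13   0.34] twist 22.4 (or +-180)
262 195
```

View pics/f1.png

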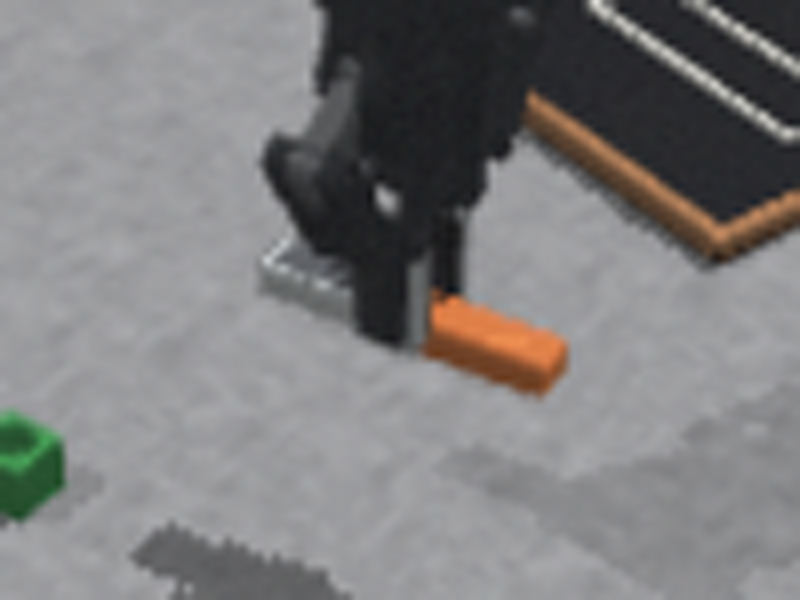

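The file is held level at its middle, clear of the cloth, with pads near (400,290) in the crop. Carry it to the outline.

Emit:
step_arm(motion=[[1,-0.2,-2,0,4],[1,-0.6,-5,0,8],[1,-1,-8,0,12],[1,-1.3,-11,0,16],[1,-1.7,-14,0,20],[1,-2,-17,0,22.4],[1,-2.4,-20,0,22.4],[1,-2.8,-23,0,22.4],[1,-3.1,-26,0,22.4],[1,-3.4,-28.5,0,22.4],[1,-3.5,-30.1,0,22.4],[1,-3.5,-30.1,2,22.4],[1,-3.5,-30.1,4,22.4],[1,-3.5,-30.1,5.5,22.4],[1,-3.5,-30.1,5.5,22.4],[1,-3.5,-30.1,5.5,22.4]])

```text
time: 22.6
tool_pos: [0.4958, 0.1548, 0.0265]
tcp_rot: [3.094, -0.538, -0.005]
wrist_force: [-0.7, 0.1, -0.9]
width: 0.191
grip_force: 39.2
```

```bash
python3 - <<'E'
from h import *
s=bot.read_state();print(s["width"],s["grip_force"]);go(.4972,.1553,.0105,-109.7)
E
```

```text
0.19064592796090793 39.16119039058685
from [0.4958 0.1548 0.0265] ycur -109.7 q6 2.17 -> shift [ 0.12 -0.1   1.6 ] twist -0.0 (or +-180)
```

Emit:
step_arm(motion=[[1,0.1,-0.1,0.8,0],[1,0.1,-0.1,1.3,0],[1,0.1,-0.1,1.6,0],[1,0.1,-0.1,1.6,0],[1,0.1,-0.1,1.6,0]])

```text
time: 23.1
tool_pos: [0.4986, 0.1558, 0.0121]
tcp_rot: [-3.095, 0.538, -0.0]
wrist_force: [0.0, 0.7, -0.6]
width: 0.195
grip_force: 39.2
```

Emit:
step_arm(motion=[[2.2,0,0,0,0],[3.2,0,0,0,0],[4,0,0,0,0],[4,0,0,0,0],[4,0,0,-3,0],[4,0,0,-7,0],[4,0,0,-11,0],[4,0,0,-15,0],[4,0,0,-15,0]])

```text
time: 24.0
tool_pos: [0.5033, 0.1571, 0.1692]
tcp_rot: [-3.09, 0.537, -0.018]
wrist_force: [1.3, 0.7, 0.2]
width: 0.468
grip_force: 0.0
```

```bash
python3 - <<'E'
from h import *
go(.50,-.2,.2,-109.7)
E
```

```text
from [0.5033 0.1571 0.1692] ycur -109.7 q6 2.17 -> shift [11.77 33.7  -3.2 ] twist -0.0 (or +-180)
```

Emit:
step_arm(motion=[[4,1.7,4,-3,0],[4,3.2,8,-3,0],[4,4.6,12,-3,0],[4,6,16,-3,0],[4,7.4,20,-3,0],[4,8.8,24,-3,0],[4,10,28,-3,0],[4,11,31,-3,0],[4,11.8,33,-3,0],[4,11.8,33,-3,0],[4,11.8,33,-3,0]])

```text
time: 25.1
tool_pos: [0.4978, -0.1946, 0.1913]
tcp_rot: [-3.094, 0.54, 0.002]
wrist_force: [0.2, -0.7, 0.7]
width: 0.47
grip_force: 0.0
```

```bash
python3 - <<'E'
from h import *
p,d=snap("top"); 
cv2.imwrite("pics/fin.png",cv2.resize(p[130:245,70:225],None,fx=5,fy=5,interpolation=cv2.INTER_CUBIC)[:,:,::-1])
def T(P): 
    a=np.radians(-19.7);v=(np.array(P[:2])-[.5292,.2447]);return (np.array([v@[np.cos(a),np.sin(a)],v@[-np.sin(a),np.cos(a)]])*1000).round(1)
c=big(mask(p,(105,120,40),(130,255,255),(130,165,165,210)));r=rect("top",c,.028);print("chalk",r,T(r[:2]/1000))
c=big(mask(p,(3,150,130),(18,255,255),(163,176,192,220)));r=rect("top",c,.020);print("handle",r,T(r[:2]/1000))
s,_=snap("scene")
c=big(mask(s,(0,0,90),(179,60,255),(325,120,365,150)));(x,y),rad=cv2.minEnclosingCircle(c);print("ball scene",x,y,rad,T(ray("scene",[[x,y]],.036)[0]))
E
```

```text
chalk [528.9 242.   27.7  24.1  70. ] [ 0.6 -2.6]
handle [522.6 146.   16.8  49.7  72.1] [ 27.1 -95.1]
ball scene 344.5 128.2142791748047 21.159597396850586 [-39.9 139.2]
```

View pics/fin.png

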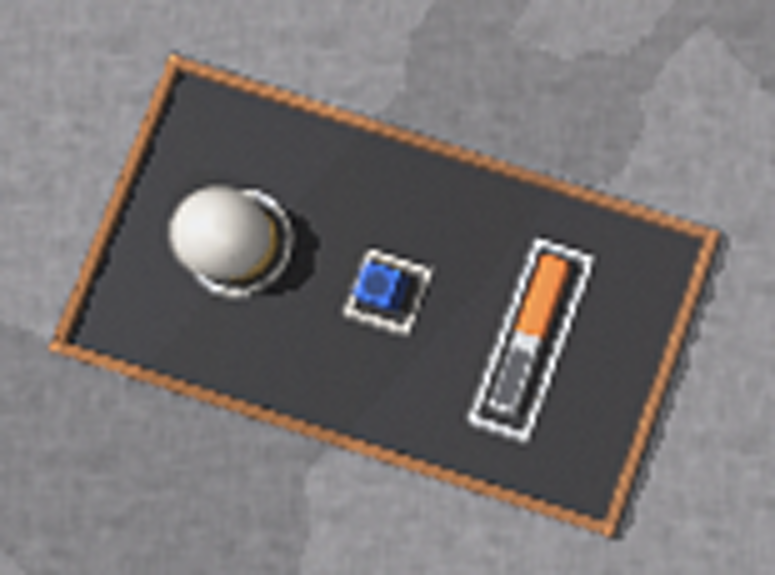

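The final view shows the chalk in its square and the file inside its outline. The ball is over the seat, at (114,176) in the full image. I'll check the ball's ray at 36 mm and its depth, then hand in if they agree.

```bash
python3 - <<'E'
from h import *
p,d=snap("top"); b=big(mask(p,(0,0,110),(179,70,255),(103,166,125,187)))
a=np.radians(-19.7)
P=ray("top",[[114.0,176.0]],.036)[0];v=P[:2]-[.5292,.2447]
t=np.array([v@[np.cos(a),np.sin(a)],v@[-np.sin(a),np.cos(a)]])*1000; print(t)
dep=d[174:179,112:117].min(); K,o,M,_=cal("top"); r=np.array([(114-K[0,2])/K[0,0],-(176-K[1,2])/K[1,1],-1])@M.T*dep+o
print("surface point",r)
if abs(t[0])<6 and abs(t[1]-100)<6 and .05<r[2]<.07: print(bot.finish_job())
E
```

```text
[ 1.0182035  99.54152604]
surface point [0.55740068 0.32619288 0.06641472]
the job is handed in; nothing more can be done
None
```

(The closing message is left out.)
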